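UV-cure a coated board: load the drawer, shut it, hold the sprung shutter rod at its mark

ROBOT

A 6-joint arm with a two-finger parallel gripper is mounted at the origin on a cart in front of the work surface, level with it; the furniture and walls round the work are solid. World frame = base frame: x ahead of the robot, y to its left, z up, the work surface at z = 0. Lengths are in m, angles in rad, forces in N, time in s.
With the tool pointing down it reaches from about 0.3 to 0.75 m from the base axis. Payload 8.5 kg.
Tool frame: the origin (TCP) lies at the very end of the fingers, on their centre line; the grasp point (between the pads) lies 19 mm behind it; z points along the fingers, y is the line along which they close (so a half turn about z gives the same grasp; the last joint's range is limited). The gripper opens to 85 mm and grips with 20 to 120 N. Pads are 22 mm wide; open, the fingers measure 114 mm over their backs; the gripper's body (76 mm by 85 mm) begins 54 mm behind the grasp point. The pads swing forward as they close: fully open they stand 13 mm farther back than shut.
Start: joints at [-1.502, 0.381, 1.297, -0, 1.464, -0.215], TCP at [0.154, -0.528, 0.231] pointing down, gripper open.
Joint ranges: [-3.11, 3.11], [-0.89, 2.33], [0.22, 2.48], [-1.42, 4.56], [0.17, 2.85], [-2.88, 2.88]. Speed limits (rad/s): [2.39, 2.39, 3.14, 3.14, 3.14, 3.14].

INTERFACE

Orientations are given as a 3x3 rotation matrix whose columns are the frame's x, y, z axes.
In Python, from cell import readout, imaging, workorder, models gives the robot as it stands.
- The arm moves only by the shell command python3 -m creep 'ROWS' [OPENING]. ROWS is a JSON object of lists of equal length, an entry for each row: "linear": the shift along the world's x, y, z normalised to -1 to 1, where 1 is 750 mm, a list of three; "rotation": the turn, a rotation vector about the world's x, y, z normalised to -1 to 1, where 1 is 180 degrees, a list of three. A call has 1 to 20 rows; each row is the pose to reach, as a shift and turn from the pose commanded when the call began, turning the shorter way round; what a row does not reach only later rows make up. A row lasts 1/12 s, in which the tool goes at most 41.7 mm and 7.16 degrees, less where a joint would pass 70% of its speed; a pose out of reach is approached as far as the arm can. A call with a number of a shift or a turn outside -1 to 1 is refused whole. A call with a gripper value outside its range is refused whole. OPENING is the opening, from -1 (shut) to 1 (fully open), so that 0 is half open, set as the call begins (- or left out, the last holds). The fingers move at their own pace and stop on an object; the grip force is fixed at half the most. Time passes only in rows, so rows that repeat a pose let the fingers close. It gives the time, the measured TCP pose, the force, the opening and the grip force at its end, in the units of the state.
- readout.get_state(): the state, without advancing time (a new reading comes with each control period).
- imaging.read_camera(name): name is "scene" or "top" or "wrist"; returns the picture (400x640x3 uint8, red, green, blue); there is no depth.
- imaging.camera_params(name): a dict with "fx", "fy", "cx", "cy" (pixels), "view" (4x4, takes a point from world to camera coordinates). Camera axes: x right, y up, looking along -z (the intrinsics and any distortion apply to the point x, -y, -z); pixel columns grow to the right and rows downward; lengths in m; the calibration is good to about 2 mm. The wrist camera is an equidistant fisheye: a pixel r from the principal point sees the ray r / f radians off the axis. A picture is of the moment at which its call begins: read the wrist's pose just before it. camera_params takes no time and is no camera call; for the wrist camera it gives the pose at the moment of the call.
- workorder.hand_in(): hands the job in; it is judged then, once.
Trained networks look in the newest picture that a camera, given by its name, has taken for a name from the list of things; names that differ only in an ending like _2 or _b are one class to them, and where a whole thing is asked for, a point or a joint stands for the part that bears it (a point fixed in the world has none). Each returns a list of dicts, best first, with "score" (0 to 1); they miss things now and then, are a little off and sometimes report something else, mostly with a low value. They report only what shows in the picture. A call takes as long as a camera call.
- models.search_frame(camera, thing): "rect" ([left, top, right, bottom] in pixels, round what is visible of it).
The state is a dict: "t": time; "joints": joint angles; "joint_velocities": joint speeds; "effort": joint torques, N m; "tool_pos": TCP position; "ee_rot": TCP orientation; "wrist_force": force on the tool from outside, world axes, zero at the start; "torque": the same for the moment, N m; "finger_gap": opening from 0.0 (shut) to 1.0 (fully open); "grasp_force": force on a finger pad.
Only numpy, scipy, OpenCV 4.12 (cv2) and the standard library are available. Lean on these libraries where they do the work, as an engineer would, in place of code of your own. Each camera call takes 0.05 s, during which the arm holds its last target. There are 200 camera calls.

TASK

Cure the coating on the blue circuit board: lay it, in its black pallet, flat on the floor of the UV curing box's open drawer, slide the drawer fully shut, and only then pull the black knob of the shutter rod straight out of its tube, against the spring, until the red pointer pin stands level with the tips of the yellow index collar. Finish while still gripping the knob and holding the pin at the collar, because the spring shuts the shutter as soon as it is let go. Do not shift the collar, and leave the red board, the yellow flask, the syringe and the screwdriver where they are.

Things in the scene. Friction and masses are not known exactly. Their poses are not given: they have to be found in the camera images.
- blue_board_mid (a point): Centre, half-way up (5 mm above its underside), of the loose pallet with the blue board: a rigid black plastic pallet 56 mm along its x, 76 mm along its y, 10 mm tall, lying flat; parts on the blue circuit board in it reach 16 mm above the underside. 80 to 155 g. Grasp it across the 56 mm, fingertips close to the mat. It starts on the grey mat of a low plate, 36 mm above the bench, on the right; it and the red board may swap places.
- red_board_mid (a point): Centre of the similar pallet with a red circuit board, 56 x 86 x 10 mm, beside the blue one on the staging plate (centres 11 to 13 cm apart); bystander. Point 5 mm above the underside.
- uv_box: UV curing box, fixed, right of the work rest: white chamber 130 mm deep (x), 170 mm wide (y), top at 94 mm, drawer in its front (-x). On the left part of its top a grey lamp head, top at 174 mm; from that an 18 mm aluminium tube runs right (-y) at x=-20, z=138 mm, mouth at y=-85 mm. Origin: centre of underside, on the bench; x to the back, y left, z up. Turned by -0.15 to 0.2 rad.
- cure_drawer (a joint): How far the drawer is open, m: 0 = fully shut at its stop, 0.110 = fully out. It slides out along the box's -x; at the start 0.095 to 0.108 (the whole tray stands clear of the chamber). About 1.5 N slides it; no spring, stays where left.
- drawer_floor (a point): Centre of the drawer's inner floor, 35.5 mm above the bench (moves with the drawer; axes as the box). Open-topped tray, inside 100 mm (x) by 130 mm (y); 4 mm walls 34 mm high above this floor. White front panel 170 mm wide, reaching 55 mm above this floor; its inner face is 50 mm and its outer face 58 mm in front (-x) of this point.
- drawer_handle (a point): Middle of the drawer's steel bar handle: 10 mm thick, 84 mm long along the box's y, 28 mm in front of the drawer's outer face, 60 mm above the bench, on a post at 36 mm either side of this point. Push it from the front or grip it from above.
- rod_knob: Black knob on the end of the shutter rod. Origin on the rod's axis, mid-grip, 138 mm above the bench. The pull direction is its -y (the box's -y). Round grip 22 mm diameter along y, from 17 mm behind the origin to 14 mm ahead in the pull direction, then an end flange 31 mm diameter to 20 mm ahead. At rest the grip begins 12 mm beyond the tube's mouth; free below. Grip from above, fingers closing along the box's x.
- pointer_pin (a point): Tip of the red pointer pin (4 mm thick, 7 mm ball head) that stands up from the rod through the slot in the top of the tube and moves with the rod along -y (box axes). The rod slides 0 to 58 mm out from rest (shutter closed) to its stop; a return spring inside the tube pulls back with about 4 N at rest, growing 1.1 N per cm (6 to 9.5 N at the index), and shuts it if released.
- collar_index (a point): Midway between the two upright tips (4.5 mm thick) of the yellow index collar clamped round the tube, at the height of the pin's tip. The pin passes between them and is at the mark when its y in this frame is 0. Set anywhere from 20 to 50 mm of pull. Axes as the box (-y is the pull direction).
- flask: Yellow dispenser flask with dark cap, 52 x 52 x 89 mm, standing behind the plate; bystander.
- syringe: White flux syringe with blue parts, 152 x 29 x 17 mm, lying right of the plate; bystander.
- screwdriver: Yellow screwdriver, 162 x 26 x 23 mm, lying along the front edge of the bench; bystander.

How it is judged:
On the way, in this order (a step that is already met when the one before it is completed fails the run):
1. the blue board's pallet lies flat on the floor of the drawer (x of blue_board_mid in the frame of drawer_floor between -0.025 and 0.025 m and y of blue_board_mid in the frame of drawer_floor between -0.04 and 0.04 m and z of blue_board_mid in the frame of drawer_floor between 0.001 and 0.009 m and angle between blue_board_mid's own z axis and vertical below 0.08 rad), for 0.2 s.
2. the drawer is fully shut with the blue board lying flat inside (all of step 1 and value of joint cure_drawer below 0.004 m), for 0.2 s.
At the end, for the whole second after the job is handed in: The blue board lies flat in the drawer (within 25 mm of the middle of its floor front to back, 40 mm sideways), the drawer is shut to within 4 mm, and the fingers hold the knob (more than 2 N) with the red pin within 4 mm of the yellow collar's index along the tube, still (all of step 2 and y of pointer_pin in the frame of collar_index between -0.004 and 0.004 m and linear speed of rod_knob below 0.01 m/s and contact force between the fingers and rod_knob above 2 N); the arm keeps its last pose, push and grip.
It fails at once if the shutter rod is pulled (more than 10 mm) while the drawer is open (more than 10 mm) (distance of rod_knob from where it was at the start of the episode above 0.01 m and value of joint cure_drawer above 0.01 m).
It fails at once if the index collar is shifted by more than 3 mm (distance of collar_index from where it was at the start of the episode above 0.003 m).
It fails at once if the red board is moved by more than 20 mm (distance of red_board_mid from where it was at the start of the episode above 0.02 m).
It fails at once if the flask, syringe or screwdriver is moved by more than 30 mm (distance of any of flask, syringe, screwdriver from where it was at the start of the episode above 0.03 m).
It also fails if it takes over 67 s, if anything falls off the work surface, if the arm or the gripper's body presses on something with over 40 N, if the wrist force passes 120 N, or if a joint passes its speed limit or range.

## Working session

There is one attempt and no reset: what is moved stays moved. The work goes in short steps, Python scripts to look and compute and a shell command to move; the robot and the scene stay as the last step left them, time stands still between calls to the robot, and variables do not carry over. Pictures are saved under pics/ and viewed, at most 13 in all, crops included, and the job is handed in when it is done.

```bash
mkdir -p pics
cat > h.py <<'E'
import numpy as np,cv2,json
from cell import readout,imaging,workorder,models
def proj(cam,P):
    c=imaging.camera_params(cam);V=np.array(c['view']);p=V[:3,:3]@np.array(P)+V[:3,3]
    x,y,z=p[0],-p[1],-p[2]
    return np.array([c['fx']*x/z+c['cx'],c['fy']*y/z+c['cy']])
def back(cam,uv,z):
    c=imaging.camera_params(cam);V=np.array(c['view']);R=V[:3,:3];o=-R.T@V[:3,3]
    a=(uv[0]-c['cx'])/c['fx'];b=(uv[1]-c['cy'])/c['fy']
    if cam=='wrist':
        r=np.hypot(a,b);s=np.tan(r)/r if r>1e-9 else 1;a*=s;b*=s
    d=R.T@np.array([a,-b,-1]);return o+d*(z-o[2])/d[2]
def snap(cam,name,crop=None,k=1):
    im=imaging.read_camera(cam)[:,:,::-1]
    if crop: im=im[crop[1]:crop[3],crop[0]:crop[2]]
    if k!=1: im=cv2.resize(im,None,fx=k,fy=k,interpolation=cv2.INTER_CUBIC)
    cv2.imwrite(f'pics/{name}.png',im)
E
python3 - <<'E'
from h import *
snap('top','top1');snap('scene','scene1')
for cam in('top','scene'):
    c=imaging.camera_params(cam);V=np.array(c['view']);print(cam,c['fx'],-V[:3,:3].T@V[:3,3],V[2,:3])
    for t in['blue_board_mid','red_board_mid','uv_box','drawer_floor','drawer_handle','rod_knob','pointer_pin','collar_index','flask','syringe']:
        r=models.search_frame(cam,t);print(t,[(np.round(q['rect']).tolist(),round(q['score'],2)) for q in r[:2]])
E
```

```text
top 471.94970723945187 [ 0.40393358 -0.30262425  1.01391596] [-0.10980069 -0.00695236  0.99392931]
blue_board_mid [([352.0, 212.0, 398.0, 247.0], 0.63)]
red_board_mid [([350.0, 148.0, 395.0, 193.0], 0.82)]
uv_box [([202.0, 93.0, 324.0, 238.0], 0.82), ([355.0, 211.0, 398.0, 247.0], 0.64)]
drawer_floor [([206.0, 164.0, 292.0, 238.0], 0.96), ([301.0, 232.0, 311.0, 306.0], 0.75)]
drawer_handle [([207.0, 167.0, 292.0, 238.0], 0.89)]
rod_knob [([257.0, 134.0, 324.0, 152.0], 0.87)]
pointer_pin [([257.0, 136.0, 324.0, 151.0], 0.59)]
collar_index []
flask [([357.0, 96.0, 389.0, 127.0], 0.66), ([349.0, 148.0, 397.0, 193.0], 0.52)]
syringe [([425.0, 182.0, 436.0, 236.0], 0.87)]
scene 520.3955048136495 [-0.05047032  0.26821729  0.95125006] [-0.49480615  0.50024292  0.71057997]
blue_board_mid [([234.0, 243.0, 320.0, 317.0], 0.29)]
red_board_mid [([316.0, 202.0, 341.0, 220.0], 0.74)]
uv_box [([193.0, 189.0, 321.0, 319.0], 0.89), ([370.0, 305.0, 388.0, 321.0], 0.51)]
drawer_floor [([233.0, 239.0, 318.0, 320.0], 0.67)]
drawer_handle [([236.0, 241.0, 322.0, 316.0], 0.94)]
rod_knob [([249.0, 190.0, 298.0, 214.0], 0.78)]
pointer_pin [([247.0, 192.0, 298.0, 220.0], 0.65)]
collar_index []
flask [([290.0, 170.0, 316.0, 201.0], 0.93)]
syringe []
```

View pics/top1.png

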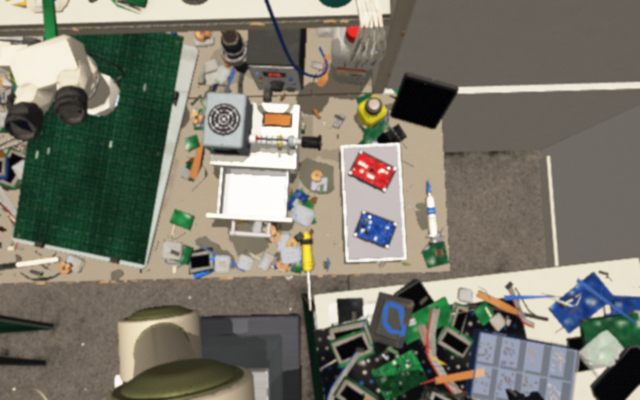

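View pics/scene1.png

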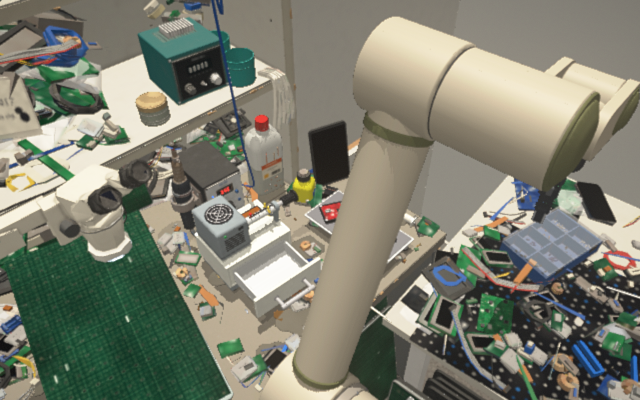

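The top view shows the blue board at about (376,229), the red one at (372,172), the drawer tray at about (255,193), and the knob at about (311,143). The rod runs right from the lamp head, with the red and yellow markers around (280,141). Next I'll zoom in and segment the colours.

Run:
```python
from h import *
im=imaging.read_camera('top')
cv2.imwrite('pics/top2.png',cv2.resize(im[85:245,195:415,::-1],None,fx=3.6,fy=3.6,interpolation=cv2.INTER_CUBIC))
hsv=cv2.cvtColor(im,cv2.COLOR_RGB2HSV)
m=cv2.inRange(hsv,(105,110,60),(125,255,255));m[:205]=0;m[255:]=0;m[:,:345]=0;m[:,405:]=0
m=cv2.morphologyEx(m,cv2.MORPH_CLOSE,np.ones((7,7)))
cs=max(cv2.findContours(m,0,1)[0],key=cv2.contourArea)
b=cv2.boxPoints(cv2.minAreaRect(cs));print(cv2.minAreaRect(cs))
P=np.array([back('top',q,.046) for q in b]);print(P.round(4),P.mean(0))
for i in range(4):
  e=P[(i+1)%4]-P[i];print(np.linalg.norm(e),np.degrees(np.arctan2(e[1],e[0])))
print(readout.get_state()['tool_pos'],readout.get_state()['ee_rot'])
```

```text
((374.8150939941406, 228.99314880371094), (34.29305648803711, 24.6956844329834), 20.556047439575195)
[[ 0.4256 -0.3469  0.046 ]
 [ 0.4724 -0.3663  0.046 ]
 [ 0.4458 -0.431   0.046 ]
 [ 0.3993 -0.4114  0.046 ]] [ 0.43577075 -0.3888863   0.046     ]
0.05065236652512726 -22.48193711984966
0.06997834396034584 -112.26422721646537
0.050480230433159516 157.10932815112434
0.06961911379076316 67.8796212852591
[ 0.15400793 -0.52799995  0.23132701] [[ 9.59997709e-01  2.80007851e-01  3.12321393e-05]
 [ 2.80007852e-01 -9.59997710e-01 -1.75477174e-05]
 [ 2.50692835e-05  2.55910128e-05 -9.99999999e-01]]
```

View pics/top2.png

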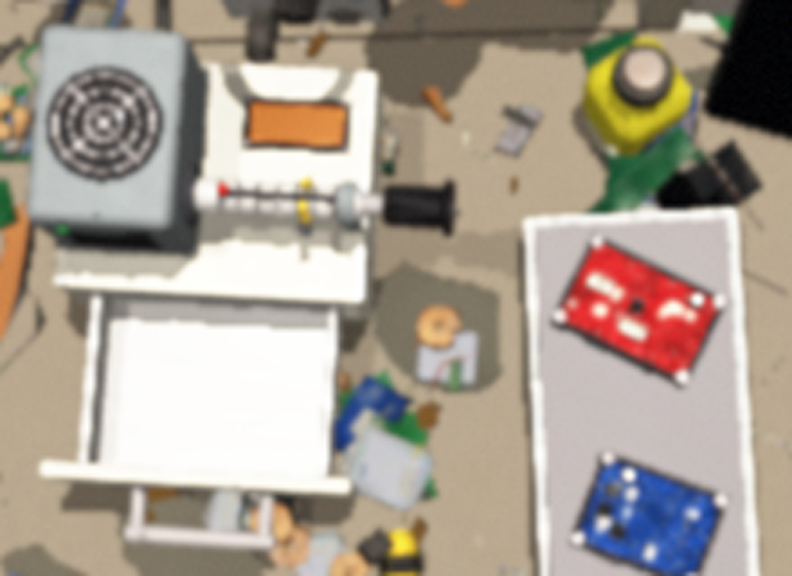

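Run:
```python
from h import *
f=lambda u,v,z:back('top',(195+(u+.5)/3.6-.5,85+(v+.5)/3.6-.5),z)
def pr(n,a,b):
    d=b-a;print(n,a[:2].round(4),b[:2].round(4),((a+b)/2)[:2].round(4),'len',np.linalg.norm(d).round(4),'yaw',np.arctan2(d[0],-d[1]).round(3))
pr('panel outer top',f(40,478,.0905),f(350,493,.0905))
pr('panel inner top',f(42,463,.0905),f(350,481,.0905))
pr('chamber front',f(57,285,.094),f(365,303,.094))
pr('right edge',f(365,303,.094),f(378,72,.094))
pr('tray wall in L',f(104,300,.0695),f(92,462,.0695))
pr('floor front',f(98,468,.0355),f(332,482,.0355))
pr('floor L-R',f(110,318,.0355),f(335,332,.0355))
pr('handle',f(130,534,.065),f(270,543,.065))
pr('knob',f(386,207,.138),f(454,207,.138))
pr('pin-collar(z.155)',f(224,189,.155),f(305,199,.155))
```

```text
panel outer top [ 0.4661 -0.0544] [ 0.4532 -0.2233] [ 0.4596 -0.1389] len 0.1694 yaw -0.076
panel inner top [ 0.4742 -0.0555] [ 0.4597 -0.2235] [ 0.467  -0.1395] len 0.1686 yaw -0.086
chamber front [ 0.5718 -0.0646] [ 0.5569 -0.2338] [ 0.5643 -0.1492] len 0.1699 yaw -0.088
right edge [ 0.5569 -0.2338] [ 0.6868 -0.2437] [ 0.6218 -0.2387] len 0.1303 yaw 1.495
tray wall in L [ 0.5669 -0.0848] [ 0.4756 -0.0778] [ 0.5213 -0.0813] len 0.0916 yaw -1.647
floor front [ 0.4746 -0.0732] [ 0.4627 -0.2084] [ 0.4687 -0.1408] len 0.1357 yaw -0.088
floor L-R [ 0.5621 -0.0804] [ 0.55   -0.2117] [ 0.556 -0.146] len 0.1318 yaw -0.091
handle [ 0.4351 -0.0979] [ 0.4279 -0.176 ] [ 0.4315 -0.137 ] len 0.0784 yaw -0.091
knob [ 0.6003 -0.2492] [ 0.5992 -0.2849] [ 0.5997 -0.267 ] len 0.0357 yaw -0.03
pin-collar(z.155) [ 0.6084 -0.1668] [ 0.6019 -0.2085] [ 0.6051 -0.1876] len 0.0423 yaw -0.154
```

```bash
python3 -m creep '{"linear":[[0.376,0.185,-0.108],[0.376,0.185,-0.108],[0.376,0.185,-0.108],[0.376,0.185,-0.108],[0.376,0.185,-0.108],[0.376,0.185,-0.108],[0.376,0.185,-0.108],[0.376,0.185,-0.108],[0.376,0.185,-0.108],[0.376,0.185,-0.108],[0.376,0.185,-0.108],[0.376,0.185,-0.108]],"rotation":[[0,0,0.285],[0,0,0.285],[0,0,0.285],[0,0,0.285],[0,0,0.285],[0,0,0.285],[0,0,0.285],[0,0,0.285],[0,0,0.285],[0,0,0.285],[0,0,0.285],[0,0,0.285]]}' 0.6
python3 - <<'E'
from h import *
print(readout.get_state()['tool_pos'],readout.get_state()['ee_rot'])
im=imaging.read_camera('wrist');cv2.imwrite('pics/w1.png',im[:,:,::-1])
r=models.search_frame('wrist','blue_board_mid');print(r[:2])
hsv=cv2.cvtColor(im,cv2.COLOR_RGB2HSV)
m=cv2.inRange(hsv,(105,110,60),(125,255,255))
m=cv2.morphologyEx(m,cv2.MORPH_CLOSE,np.ones((9,9)))
cs=max(cv2.findContours(m,0,1)[0],key=cv2.contourArea)
P=np.array([back('wrist',q,.046)[:2] for q in cs[:,0].astype(float)],np.float32)
(c,s,a)=cv2.minAreaRect(P*1000);print(c,s,a)
E
```

```text
t: 2.15
tool_pos: [0.4352, -0.3901, 0.1507]
ee_rot: [[0.383, 0.924, 0.0], [0.924, -0.383, -0.001], [-0.001, 0.0, -1.0]]
wrist_force: [-0.3, 0.2, 0.6]
finger_gap: 0.799
grasp_force: 0.0
[ 0.43519915 -0.39005843  0.15074924] [[ 3.83256664e-01  9.23641851e-01  2.46740859e-04]
 [ 9.23641738e-01 -3.83256440e-01 -6.63762143e-04]
 [-5.18513471e-04  4.82291421e-04 -9.99999749e-01]]
[{'rect': [290.5, 153.7, 357.3, 241.4], 'score': 0.88}]
(437.40277099609375, -390.3184509277344) (69.14220428466797, 50.034767150878906) 67.93327331542969
```

View pics/w1.png

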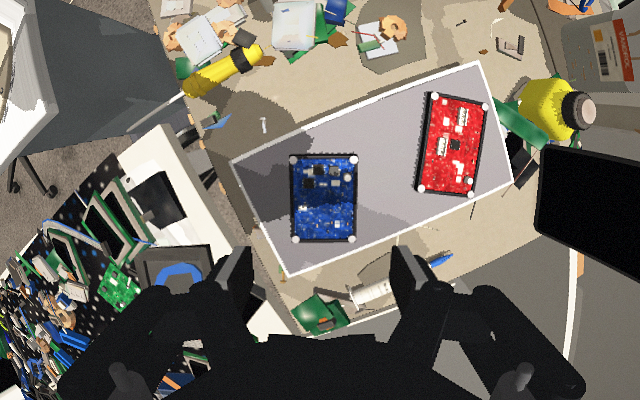

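The wrist view shows the blue board at (323,197), square between the fingers, so I'll descend.

```bash
python3 -m creep '{"linear":[[0.002,0,-0.05],[0.002,0,-0.1],[0.002,0,-0.13],[0.002,0,-0.145],[0.002,0,-0.153],[0.002,0,-0.153],[0.002,0,-0.153]],"rotation":[[0,0,0],[0,0,0],[0,0,0],[0,0,0],[0,0,0],[0,0,0],[0,0,0]]}'
python3 -m creep '{"linear":[[0,0,-0.0015],[0,0,-0.003],[0,0,-0.0045],[0,0,-0.006],[0,0,-0.006]],"rotation":[[0,0,0],[0,0,0],[0,0,0],[0,0,0],[0,0,0]]}'
```

```text
t: 2.83
tool_pos: [0.4375, -0.3899, 0.0364]
ee_rot: [[0.382, 0.924, 0.001], [0.924, -0.382, -0.001], [-0.001, 0.001, -1.0]]
wrist_force: [0.3, 0.6, -0.3]
finger_gap: 0.798
grasp_force: 0.0
t: 3.25
tool_pos: [0.4375, -0.3892, 0.0311]
ee_rot: [[0.382, 0.924, 0.0], [0.924, -0.382, -0.0], [-0.0, 0.0, -1.0]]
wrist_force: [0.2, -0.1, -0.5]
finger_gap: 0.804
grasp_force: 0.0
```

```bash
python3 -m creep '{"linear":[[0,0,0],[0,0,0],[0,0,0],[0,0,0],[0,0,0],[0,0,0]],"rotation":[[0,0,0],[0,0,0],[0,0,0],[0,0,0],[0,0,0],[0,0,0]]}' -0.2
python3 -m creep '{"linear":[[0,0,0.02],[0,0,0.04],[0,0,0.04]],"rotation":[[0,0,0],[0,0,0],[0,0,0]]}'
```

```text
t: 3.75
tool_pos: [0.4381, -0.3898, 0.0324]
ee_rot: [[0.382, 0.924, 0.002], [0.924, -0.382, -0.002], [-0.001, 0.002, -1.0]]
wrist_force: [-0.0, 0.5, 9.4]
finger_gap: 0.635
grasp_force: 68.7
t: 4.0
tool_pos: [0.4383, -0.3902, 0.0635]
ee_rot: [[0.382, 0.924, 0.003], [0.924, -0.382, -0.004], [-0.002, 0.004, -1.0]]
wrist_force: [-0.8, -1.0, -1.2]
finger_gap: 0.634
grasp_force: 64.1
```

Run:
```python
from h import *
s=readout.get_state();V=np.array(imaging.camera_params('wrist')['view']);o=-V[:3,:3].T@V[:3,3]
print(np.array(s['ee_rot']).T@(o-s['tool_pos']),s['joints'])
```

```text
[ 6.97266925e-02 -1.24766905e-04 -1.41525711e-01] [-9.28972046e-01  6.08263751e-01  1.42950099e+00  1.00000395e-05
  1.09934974e+00 -5.37491861e-01]
```

```bash
python3 -m creep '{"linear":[[0,0,0.05],[0,0,0.1],[0,0,0.147],[0.02,0.05,0.147],[0.04,0.1,0.147],[0.05,0.15,0.147],[0.06,0.2,0.147],[0.08,0.25,0.147],[0.1,0.3,0.147],[0.105,0.328,0.147],[0.105,0.328,0.147],[0.105,0.328,0.147],[0.105,0.328,0.147],[0.105,0.328,0.147],[0.105,0.328,0.147],[0.105,0.328,0.147],[0.105,0.328,0.147],[0.105,0.328,0.147]],"rotation":[[0,0,0.04],[0,0,0.08],[0,0,0.12],[0,0,0.16],[0,0,0.2],[0,0,0.24],[0,0,0.28],[0,0,0.32],[0,0,0.36],[0,0,0.4],[0,0,0.44],[0,0,0.48],[0,0,0.52],[0,0,0.56],[0,0,0.597],[0,0,0.597],[0,0,0.597],[0,0,0.597]]}'
python3 - <<'E'
from h import *
print(readout.get_state()['joints'])
snap('wrist','w2')
E
```

```text
t: 5.5
tool_pos: [0.5162, -0.1432, 0.1709]
ee_rot: [[-0.996, 0.09, -0.0], [0.09, 0.996, 0.0], [0.0, 0.0, -1.0]]
wrist_force: [0.0, 0.8, -1.7]
finger_gap: 0.637
grasp_force: 64.3
[-4.91753396e-01  4.08257504e-01  1.43826267e+00 -1.52851329e-05
  1.29553598e+00 -1.97197829e+00]
```

View pics/w2.png

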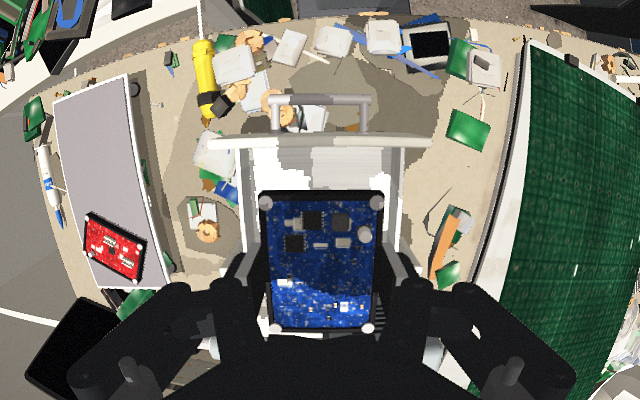

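The wrist view shows the board centred over the tray, with the panel's top edge from about (208,140) to (432,142). I'll descend.

```bash
python3 - <<'E'
from h import *
for uv in[(208,138),(432,143)]: print(back('wrist',uv,.0905))
E
python3 -m creep '{"linear":[[0,0,-0.04],[0,0,-0.08],[0,0,-0.12],[0,0,-0.15],[0,0,-0.17],[0,0,-0.18],[0,0,-0.182],[0,0,-0.182]],"rotation":[[0,0,0],[0,0,0],[0,0,0],[0,0,0],[0,0,0],[0,0,0],[0,0,0],[0,0,0]]}'
```

```text
[ 0.45330455 -0.22255721  0.0905    ]
[ 0.47205855 -0.05632679  0.0905    ]
t: 6.22
tool_pos: [0.5165, -0.1433, 0.035]
ee_rot: [[-0.996, 0.088, 0.0], [0.088, 0.996, -0.0], [-0.0, -0.0, -1.0]]
wrist_force: [0.5, -0.4, -1.1]
finger_gap: 0.636
grasp_force: 64.3
```

```bash
python3 -m creep '{"linear":[[0,0,-0.002],[0,0,-0.004],[0,0,-0.004]],"rotation":[[0,0,0],[0,0,0],[0,0,0]]}'
python3 -m creep '{"linear":[[0,0,0],[0,0,0],[0,0,0],[0,0,0],[0,0,0]],"rotation":[[0,0,0],[0,0,0],[0,0,0],[0,0,0],[0,0,0]]}' 0.6
python3 -m creep '{"linear":[[0,0,0.02],[0,0,0.07],[0,0,0.12],[0,0,0.17],[0,0,0.2],[0,0,0.2]],"rotation":[[0,0,0],[0,0,0],[0,0,0],[0,0,0],[0,0,0],[0,0,0]]}'
```

```text
t: 6.47
tool_pos: [0.5165, -0.1433, 0.0323]
ee_rot: [[-0.996, 0.087, 0.001], [0.087, 0.996, -0.001], [-0.001, -0.0, -1.0]]
wrist_force: [-0.1, -0.2, -0.6]
finger_gap: 0.637
grasp_force: 64.3
t: 6.88
tool_pos: [0.5163, -0.1433, 0.0319]
ee_rot: [[-0.996, 0.087, 0.0], [0.087, 0.996, -0.0], [-0.0, -0.0, -1.0]]
wrist_force: [-0.2, -1.3, -0.3]
finger_gap: 0.794
grasp_force: 0.0
t: 7.38
tool_pos: [0.5179, -0.144, 0.187]
ee_rot: [[-0.996, 0.087, 0.008], [0.087, 0.996, -0.005], [-0.009, -0.004, -1.0]]
wrist_force: [0.0, -0.3, 0.4]
finger_gap: 0.801
grasp_force: 0.0
```

```bash
python3 -m creep '{"linear":[[-0.05,0.005,0],[-0.1,0.01,0],[-0.15,0.015,0],[-0.171,0.015,0],[-0.171,0.015,-0.05],[-0.171,0.015,-0.1],[-0.171,0.015,-0.15],[-0.171,0.015,-0.189],[-0.171,0.015,-0.189],[-0.171,0.015,-0.189]],"rotation":[[0,0,0],[0,0,0],[0,0,0],[0,0,0],[0,0,0],[0,0,0],[0,0,0],[0,0,0],[0,0,0],[0,0,0]]}' -1
python3 - <<'E'
from h import *
im=imaging.read_camera('top')
cv2.imwrite('pics/top3.png',cv2.resize(im[120:260,190:340,::-1],None,fx=4,fy=4,interpolation=cv2.INTER_CUBIC))
for t in['blue_board_mid']: print(models.search_frame('top',t)[:2])
E
```

```text
t: 8.22
tool_pos: [0.3875, -0.1316, 0.0396]
ee_rot: [[-0.996, 0.087, -0.003], [0.087, 0.996, 0.002], [0.003, 0.002, -1.0]]
wrist_force: [-0.1, -0.3, 0.3]
finger_gap: -0.0
grasp_force: 0.0
[{'rect': [239.6, 174.7, 271.6, 212.2], 'score': 0.56}]
```

View pics/top3.png

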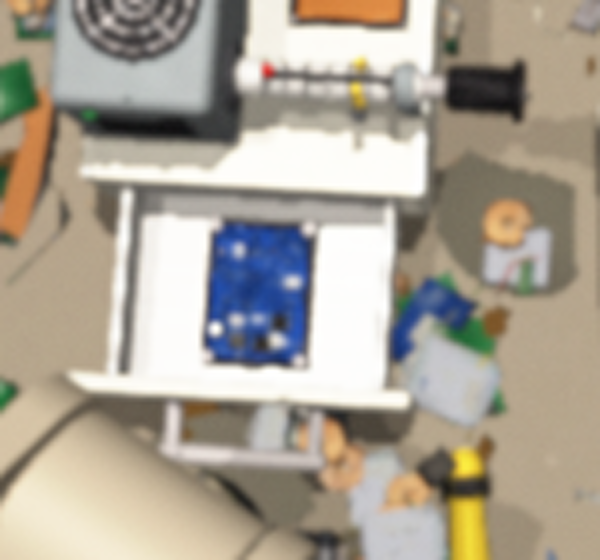

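The board lies flat near the middle of the drawer, at (260,292) in the crop. Next is the push along the box's x.

```bash
python3 -m creep '{"linear":[[0.012,-0.001,0.008],[0.024,-0.002,0.008],[0.032,-0.003,0.008],[0.036,-0.003,0.008],[0.042,-0.004,0.008],[0.05,-0.004,0.008],[0.06,-0.005,0.008],[0.07,-0.006,0.008],[0.08,-0.007,0.008],[0.09,-0.008,0.008],[0.1,-0.009,0.008],[0.11,-0.0097,0.008],[0.12,-0.0106,0.008],[0.13,-0.0115,0.008],[0.138,-0.012,0.008],[0.144,-0.0127,0.008],[0.148,-0.013,0.008],[0.15,-0.0132,0.008],[0.15,-0.0132,0.008]],"rotation":[[0,0,0],[0,0,0],[0,0,0],[0,0,0],[0,0,0],[0,0,0],[0,0,0],[0,0,0],[0,0,0],[0,0,0],[0,0,0],[0,0,0],[0,0,0],[0,0,0],[0,0,0],[0,0,0],[0,0,0],[0,0,0],[0,0,0]]}'
python3 -m creep '{"linear":[[0.003,-0.0003,0],[0.006,-0.0005,0],[0.009,-0.0008,0],[0.012,-0.001,0],[0.012,-0.001,0]],"rotation":[[0,0,0],[0,0,0],[0,0,0],[0,0,0],[0,0,0]]}'
```

```text
t: 9.9
tool_pos: [0.5009, -0.1421, 0.0461]
ee_rot: [[-0.996, 0.087, 0.001], [0.087, 0.996, -0.0], [-0.001, -0.0, -1.0]]
wrist_force: [0.7, 0.5, -0.0]
finger_gap: -0.0
grasp_force: 0.0
t: 10.32
tool_pos: [0.51, -0.1427, 0.0461]
ee_rot: [[-0.996, 0.087, 0.001], [0.087, 0.996, -0.0], [-0.001, -0.0, -1.0]]
wrist_force: [0.0, 0.0, -0.2]
finger_gap: -0.004
grasp_force: 0.0
```

```bash
python3 -m creep '{"linear":[[0.003,-0.0003,0],[0.006,-0.0005,0],[0.009,-0.0008,0],[0.009,-0.0008,0]],"rotation":[[0,0,0],[0,0,0],[0,0,0],[0,0,0]]}'
python3 - <<'E'
from h import *
im=imaging.read_camera('top')
cv2.imwrite('pics/top4.png',cv2.resize(im[120:260,190:340,::-1],None,fx=4,fy=4,interpolation=cv2.INTER_CUBIC))
E
```

```text
t: 10.65
tool_pos: [0.5142, -0.143, 0.046]
ee_rot: [[-0.996, 0.086, -0.006], [0.086, 0.996, 0.001], [0.006, 0.0, -1.0]]
wrist_force: [-12.5, -2.0, 7.8]
finger_gap: -0.005
grasp_force: 6.1
```

View pics/top4.png

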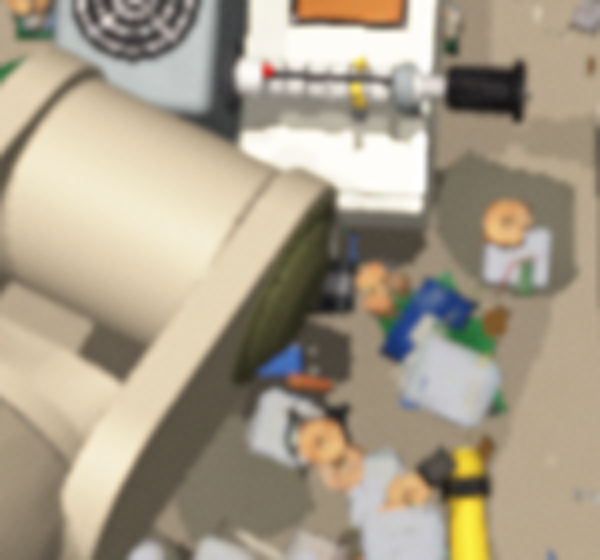

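A 12 N reaction at the expected stop position means the drawer is shut. I'll back off, rise and go above the knob.

```bash
python3 -m creep '{"linear":[[-0.03,0.003,0],[-0.05,0.004,0],[-0.05,0.004,0.05],[-0.05,0.004,0.1],[-0.05,0.004,0.15],[-0.05,0.004,0.2],[-0.05,0.004,0.25],[-0.05,0.004,0.272]],"rotation":[[0,0,0],[0,0,0],[0,0,0],[0,0,0],[0,0,0],[0,0,0],[0,0,0],[0,0,0]]}' 0.2
python3 -m creep '{"linear":[[0.02,-0.04,0],[0.05,-0.08,0],[0.08,-0.12,0],[0.12,-0.16,0],[0.163,-0.169,0],[0.163,-0.169,0],[0.163,-0.169,0],[0.163,-0.169,0],[0.163,-0.169,0],[0.163,-0.169,0],[0.163,-0.169,0],[0.163,-0.169,0],[0.163,-0.169,0],[0.163,-0.169,0],[0.163,-0.169,0],[0.163,-0.169,0]],"rotation":[[0,0,-0.04],[0,0,-0.08],[0,0,-0.12],[0,0,-0.16],[0,0,-0.2],[0,0,-0.24],[0,0,-0.28],[0,0,-0.32],[0,0,-0.36],[0,0,-0.4],[0,0,-0.44],[0,0,-0.48],[0,0,-0.5],[0,0,-0.5],[0,0,-0.5],[0,0,-0.5]]}'
python3 - <<'E'
from h import *
snap('wrist','w3')
for t in['rod_knob','pointer_pin','collar_index','drawer_handle','blue_board_mid']: print(t,models.search_frame('wrist',t)[:2])
E
```

```text
t: 11.37
tool_pos: [0.4799, -0.1407, 0.2552]
ee_rot: [[-0.996, 0.087, 0.007], [0.087, 0.996, -0.004], [-0.007, -0.003, -1.0]]
wrist_force: [0.9, 0.5, -0.2]
finger_gap: 0.604
grasp_force: 0.0
t: 12.7
tool_pos: [0.6011, -0.267, 0.2501]
ee_rot: [[0.085, 0.996, 0.0], [0.996, -0.085, -0.0], [-0.0, 0.0, -1.0]]
wrist_force: [0.3, -0.2, 0.5]
finger_gap: 0.606
grasp_force: 0.0
rod_knob [{'rect': [306.8, 74.6, 339.7, 222.0], 'score': 0.84}, {'rect': [269.1, 237.9, 328.4, 305.8], 'score': 0.64}]
pointer_pin [{'rect': [307.4, 69.9, 338.1, 224.3], 'score': 0.84}, {'rect': [105.5, 165.0, 196.0, 185.0], 'score': 0.53}]
collar_index [{'rect': [297.0, 127.5, 339.2, 132.0], 'score': 0.55}]
drawer_handle [{'rect': [242.1, 1.4, 275.8, 155.7], 'score': 0.6}]
blue_board_mid []
```

View pics/w3.png

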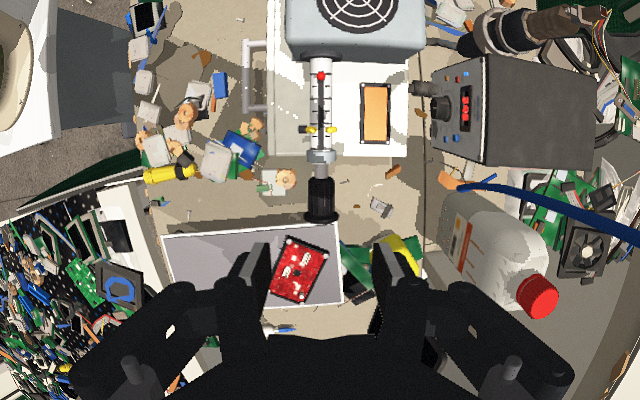

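The wrist view shows the shut drawer, with the panel edge at about x=270. The pin's head is at (320,76), the collar tips lie on row 129, and the knob spans (321,177) to (321,220).

Run:
```python
from h import *
im=imaging.read_camera('wrist');h=cv2.cvtColor(im,cv2.COLOR_RGB2HSV)
red=cv2.inRange(h,(0,150,90),(8,255,255))|cv2.inRange(h,(172,150,90),(180,255,255))
yel=cv2.inRange(h,(22,130,100),(34,255,255))
def cen(m,x0,y0,x1,y1):
    q=np.argwhere(m[y0:y1,x0:x1]);return (q.mean(0)+[y0,x0])[::-1],len(q),q.min(0)+[y0,x0],q.max(0)+[y0,x0]
r=cen(red,305,60,340,100);y=cen(yel,292,118,345,142);print(r,y)
yw=-.088;bx=np.array([np.cos(yw),np.sin(yw)]);by=np.array([-np.sin(yw),np.cos(yw)])
for z in(.155,.165,.175):
    p=back('wrist',r[0],z)[:2];c=back('wrist',y[0],z)[:2];print(z,p,c,'pull',(p-c)@by,(p-c)@bx)
for uv in[(308,177),(333,177),(321,177),(321,212),(304,216),(338,216)]: print(uv,back('wrist',uv,.138)[:2])
```

```text
(array([320.43859649,  75.8245614 ]), 57, array([ 72, 317]), array([ 80, 324])) (array([320.42857143, 129.24107143]), 112, array([126, 305]), array([132, 336]))
0.155 [ 0.60928481 -0.16759616] [ 0.60575542 -0.2084174 ] pull 0.040973464270711385 -7.189197919026836e-05
0.165 [ 0.60917853 -0.1688577 ] [ 0.6057983  -0.20795359] pull 0.03924168831042326 -6.88534076778568e-05
0.175 [ 0.60907224 -0.17011924] [ 0.60584118 -0.20748979] pull 0.037509912350135115 -6.581483616533178e-05
(308, 177) [ 0.59191333 -0.24794446]
(333, 177) [ 0.61271517 -0.24974519]
(321, 177) [ 0.6027291  -0.24889211]
(321, 212) [ 0.60009517 -0.27946106]
(304, 216) [ 0.58513107 -0.2818264 ]
(338, 216) [ 0.61443538 -0.28436682]
```

```bash
python3 -m creep '{"linear":[[0,0,-0.05],[0,0,-0.1],[0,0,-0.14],[0,0,-0.165],[0,0,-0.173],[0,0,-0.173],[0,0,-0.173]],"rotation":[[0,0,0],[0,0,0],[0,0,0],[0,0,0],[0,0,0],[0,0,0],[0,0,0]]}'
python3 -m creep '{"linear":[[0,0,0],[0,0,0],[0,0,0],[0,0,0],[0,0,0],[0,0,0],[0,0,0]],"rotation":[[0,0,0],[0,0,0],[0,0,0],[0,0,0],[0,0,0],[0,0,0],[0,0,0]]}' -1
python3 -m creep '{"linear":[[-0.0009,-0.01,0],[-0.0018,-0.02,0],[-0.0026,-0.03,0],[-0.0035,-0.04,0],[-0.0035,-0.04,0],[-0.0035,-0.04,0]],"rotation":[[0,0,0],[0,0,0],[0,0,0],[0,0,0],[0,0,0],[0,0,0]]}'
cat > m.py <<'E'
from h import *
im=imaging.read_camera('wrist');h=cv2.cvtColor(im,cv2.COLOR_RGB2HSV)
cv2.imwrite('pics/wl.png',cv2.resize(im[0:260,210:430,::-1],None,fx=2.3,fy=2.3))
red=cv2.inRange(h,(0,150,90),(8,255,255))|cv2.inRange(h,(172,150,90),(180,255,255))
yel=cv2.inRange(h,(22,130,100),(34,255,255))
for n,m in(('r',red),('y',yel)):
    m[250:]=0;m[:,:240]=0;m[:,400:]=0
    k,l,s,c=cv2.connectedComponentsWithStats(m)
    for i in range(1,k):
        if s[i][4]>8: print(n,s[i],c[i].round(1),[back('wrist',c[i],z)[1].round(4) for z in(.16,.17)])
E
python3 m.py
```

```text
t: 13.63
tool_pos: [0.6016, -0.2673, 0.1216]
ee_rot: [[0.087, 0.996, 0.002], [0.996, -0.087, -0.001], [-0.001, 0.002, -1.0]]
wrist_force: [0.2, 0.7, 0.8]
finger_gap: 0.605
grasp_force: 0.0
t: 14.22
tool_pos: [0.6009, -0.2672, 0.122]
ee_rot: [[0.087, 0.996, 0.001], [0.996, -0.087, -0.001], [-0.001, 0.001, -1.0]]
wrist_force: [-3.1, 0.4, 5.5]
finger_gap: 0.236
grasp_force: 58.5
t: 14.72
tool_pos: [0.5985, -0.2962, 0.1221]
ee_rot: [[0.086, 0.996, 0.001], [0.996, -0.086, 0.001], [0.001, 0.001, -1.0]]
wrist_force: [-2.2, 6.6, 7.7]
finger_gap: 0.237
grasp_force: 58.8
r [311  22  19  19 274] [320.2  30.5] [np.float64(-0.1976), np.float64(-0.2004)]
y [288  60  24  20 296] [299.6  69.2] [np.float64(-0.2105), np.float64(-0.212)]
y [329  60  24  19 295] [340.9  69.4] [np.float64(-0.2117), np.float64(-0.2131)]
```

View pics/wl.png

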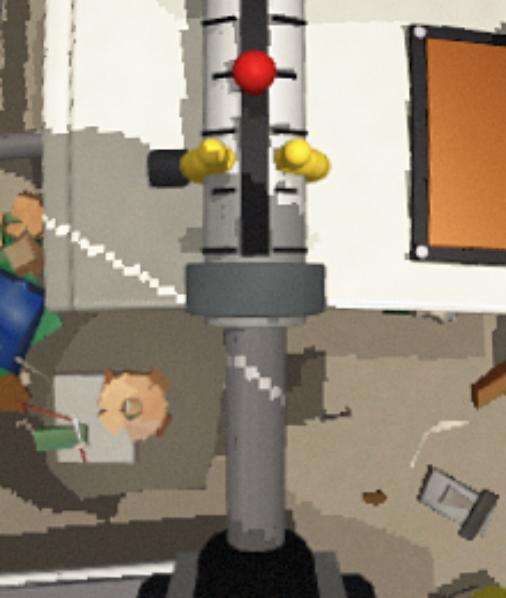

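The red ball's centre is at row 30.5. The collar tips' top ends are at about row 66 (crop rows 150–155), so I'll work out the remaining pull.

Run:
```python
from h import *
by=np.array([.088,.996,0])
for z in(.155,.16,.165,.17):
    p=back('wrist',(320.2,30.5),z); w=np.linalg.norm(back('wrist',(311,30.5),z)-back('wrist',(330,30.5),z))
    print(z,w,[((p-back('wrist',(320.2,v),z))@by).round(4) for v in(64,66,68)])
```

```text
0.155 0.006579679065483255 [np.float64(0.0124), np.float64(0.0131), np.float64(0.0138)]
0.16 0.006276950793864875 [np.float64(0.0118), np.float64(0.0125), np.float64(0.0132)]
0.165 0.005974222522246386 [np.float64(0.0112), np.float64(0.0119), np.float64(0.0125)]
0.17 0.005671494250628006 [np.float64(0.0106), np.float64(0.0113), np.float64(0.0119)]
```

```bash
python3 -m creep '{"linear":[[-0.0005,-0.006,0],[-0.001,-0.012,0],[-0.0014,-0.016,0],[-0.0014,-0.016,0],[-0.0014,-0.016,0],[-0.0014,-0.016,0]],"rotation":[[0,0,0],[0,0,0],[0,0,0],[0,0,0],[0,0,0],[0,0,0]]}'
python3 m.py; cp pics/wl.png pics/wm.png
```

```text
t: 15.27
tool_pos: [0.5976, -0.3074, 0.1221]
ee_rot: [[0.086, 0.996, 0.001], [0.996, -0.086, 0.002], [0.002, 0.001, -1.0]]
wrist_force: [-2.6, 8.2, 7.3]
finger_gap: 0.236
grasp_force: 58.8
r [311  22  19  19 276] [320.3  30.6] [np.float64(-0.2091), np.float64(-0.2119)]
y [330  29  23  25 335] [341.1  40.9] [np.float64(-0.2133), np.float64(-0.2157)]
y [288  30  24  24 335] [299.6  40.8] [np.float64(-0.2121), np.float64(-0.2146)]
```

View pics/wm.png

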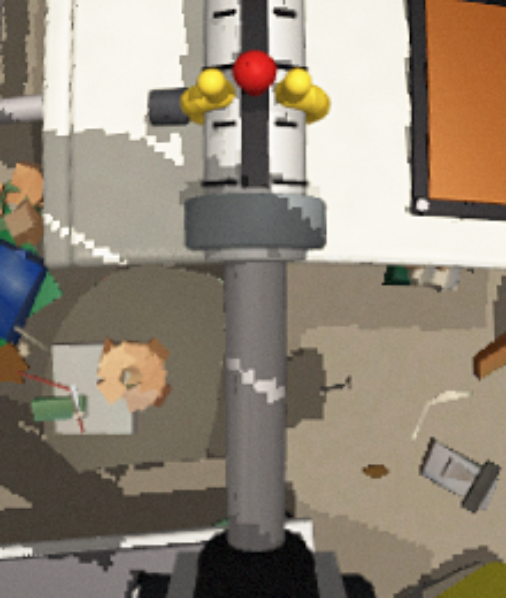

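The ball is at crop row 72 and the tip caps at about row 84, which leaves about 1.8 mm of pull.

```bash
python3 -m creep '{"linear":[[-0.0002,-0.0024,0],[-0.0002,-0.0024,0],[-0.0002,-0.0024,0],[-0.0002,-0.0024,0],[-0.0002,-0.0024,0],[-0.0002,-0.0024,0]],"rotation":[[0,0,0],[0,0,0],[0,0,0],[0,0,0],[0,0,0],[0,0,0]]}'
python3 m.py
python3 - <<'E'
from h import *
im=cv2.imread('pics/wl.png');cv2.imwrite('pics/wn.png',cv2.resize(im[20:150,150:350],None,fx=3,fy=3))
E
```

```text
t: 15.82
tool_pos: [0.5974, -0.3091, 0.1221]
ee_rot: [[0.086, 0.996, 0.001], [0.996, -0.086, 0.002], [0.002, 0.001, -1.0]]
wrist_force: [-1.3, 9.2, 7.3]
finger_gap: 0.238
grasp_force: 58.8
r [311  22  19  18 270] [320.3  30.5] [np.float64(-0.2108), np.float64(-0.2136)]
y [289  25  24  25 342] [299.6  36.7] [np.float64(-0.2124), np.float64(-0.215)]
y [330  25  23  25 332] [341.1  36.8] [np.float64(-0.2135), np.float64(-0.2161)]
```

View pics/wn.png

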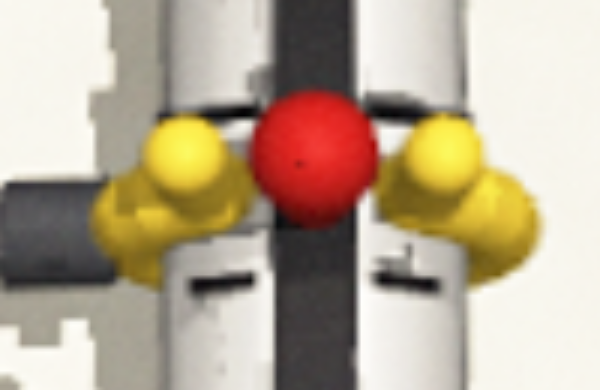

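The red ball (row 157) now stands level with the yellow tips (row 155), and the grip is holding steady, so I'm handing in.

```bash
python3 -c "
from cell import workorder
print(workorder.hand_in())"
```

```text
the job is handed in; nothing more can be done
None
```

The job is handed in, with no verdict returned: the blue board was laid flat in the drawer and the drawer pushed shut to its stop, and the gripper is holding the knob with the red pin level with the collar tips in the last wrist picture.

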